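Fetch the battery from the blocked drawer

TASK

The desk clock lying on its face needs the battery that is in the drawer of the wooden desk box, but the stapler, glue stick and mint tin stand in front of the drawer. First set all three aside, upright, on the grey felt mat with the drawer still shut; then open the drawer, take out the battery and lay it in the clock's battery bay with its plus end away from the spring. Finally push the drawer fully shut and put the three things back upright where each stood, the stapler pointing as before; never let the box or its drawer shove any of the three, and knock none of them over.

Things in the scene. Friction and masses are not known exactly. Their poses are not given: they have to be found in the camera images.
- drawer_box: Fixed light-wood desk box, 200 (x) x 220 (y) x 64 high, clear acrylic top. Origin: centre of underside, on the desk. Its drawer slides out along the box's -x, towards the robot. Shut, the drawer's front is at box x = -108 and its dark knob (20 thick cylinder along x, grip its two sides along y) spans x = -120 to -146 at y = 0, height 34; the knob moves with the drawer.
- drawer (a joint): How far the drawer is out: 0 shut, 0.15 fully open (m). About 1 N moves it; it stays where it is left. At 0.13 the battery is clear of the box and can be taken from above. Drawer floor 11 above the desk, side walls 45 high with inner faces at box y = +-96.
- battery_mid (a point): Middle of the AA battery (green, minus end bare metal, 16 diameter x 50 long), a point on its axis. Loose in the drawer, seen through the clear top: it lies along the box's x in one of two shallow troughs (box y = +45 or -45, ribs 2.5 high); a small metal sharpener lies in the other. It lies along its y axis and may roll about it.
- battery_plus (a point): The battery's plus end (the green end with the small nub), on its axis, 25 from the middle. At the start it points out of the drawer, towards the robot.
- clock: Fixed white desk clock lying on its face, 110 x 110 x 22 high (wheel to 27). Origin: centre of underside. Centred in its back, along x, is the bay: a grey trough 62 long, 24 wide at the mouth, 45-degree flanks down to a floor 15 above the desk: let go just above, the battery settles, standing 8 proud. Coil spring at its +x end, the end away from the robot; the plus end goes to -x.
- mat: Fixed grey felt mat, the side area, 200 x 200 x 3. Origin: centre of underside.
- stapler: Blue and black desk stapler, loose, 148 long, about 36 wide, 44 high. Origin: centre of underside. Its length runs 12 degrees (0.209 rad) counter-clockwise from its own x axis. Grip it across the middle, 30 above the underside.
- stapler_nose (a point): Point at the stapler's front end, at underside level, 70 from its origin along its length (the -x way): shows which way it points.
- glue_stick: Teal and white glue stick standing upright, loose, 25 diameter x 96 high. Origin: centre of underside.
- mint_tin: Round tin, white lid, red and cream sides, loose, 68 diameter x 43 high. Origin: centre of underside.

How it is judged (in metres and radians):
On the way, in this order (a step that is already met when the one before it is completed fails the run):
1. stapler, glue stick and mint tin all stand on the felt mat while the drawer is still shut (x of glue_stick in the frame of mat between -0.1 and 0.1 m and y of glue_stick in the frame of mat between -0.1 and 0.1 m and height (world z) of each of glue_stick, stapler, mint_tin below 0.01 m and angle between each of glue_stick, stapler, mint_tin's own z axis and vertical below 0.15 rad and x of stapler in the frame of mat between -0.1 and 0.1 m and y of stapler in the frame of mat between -0.1 and 0.1 m and x of mint_tin in the frame of mat between -0.1 and 0.1 m and y of mint_tin in the frame of mat between -0.1 and 0.1 m and value of joint drawer below 0.006 m), for 0.2 s.
2. the drawer is open with the three things on the mat (x of glue_stick in the frame of mat between -0.1 and 0.1 m and y of glue_stick in the frame of mat between -0.1 and 0.1 m and height (world z) of each of glue_stick, stapler, mint_tin below 0.01 m and angle between each of glue_stick, stapler, mint_tin's own z axis and vertical below 0.15 rad and x of stapler in the frame of mat between -0.1 and 0.1 m and y of stapler in the frame of mat between -0.1 and 0.1 m and x of mint_tin in the frame of mat between -0.1 and 0.1 m and y of mint_tin in the frame of mat between -0.1 and 0.1 m and value of joint drawer above 0.06 m), for 0.1 s.
At the end, for the whole second after the job is handed in: Battery down in the clock's bay (within 9 mm along, 6 mm across), plus end away from the spring; drawer shut within 6 mm; stapler, glue stick and mint tin upright within 15 mm of where each first stood (stapler's nose 20 mm), released and at rest (distance of each of glue_stick, stapler, mint_tin from where it was at the start of the episode below 0.015 m and angle between each of glue_stick, stapler, mint_tin's own z axis and vertical below 0.1 rad and linear speed of each of glue_stick, stapler, mint_tin below 0.02 m/s and distance of stapler_nose from where it was at the start of the episode below 0.02 m and x of battery_mid in the frame of clock between -0.009 and 0.009 m and y of battery_mid in the frame of clock between -0.006 and 0.006 m and z of battery_mid in the frame of clock between 0.017 and 0.0275 m and x of battery_plus in the frame of clock below -0.014 m and z of battery_plus in the frame of clock below 0.03 m and value of joint drawer below 0.006 m); the robot touches nothing.
It fails at once if the box or its drawer shoves the stapler, glue stick or mint tin (contact force between drawer_box and glue_stick above 2 N or contact force between drawer_box and stapler above 2 N or contact force between drawer_box and mint_tin above 2 N).
It fails at once if stapler, glue stick or mint tin is knocked over (angle between any of glue_stick, stapler, mint_tin's own z axis and vertical above 0.7 rad).
It also fails if it takes over 147 s, if anything falls off the work surface, if the arm or the gripper's body presses on something with over 40 N, if the wrist force passes 120 N, or if a joint passes its speed limit or range.

ROBOT

A 7-joint arm with a two-finger parallel gripper is mounted at the origin on a cart in front of the work surface, level with it; the furniture and walls round the work are solid. World frame = base frame: x ahead of the robot, y to its left, z up, the work surface at z = 0. Lengths are in mm, angles in rad, forces in N, time in s.
With the tool pointing down it reaches from about 400 to 875 mm from the base axis. Payload 4.4 kg.
Tool frame: the origin (TCP) lies midway between the tips of the shut fingers; the grasp point (between the pads) lies 19 mm behind it; z points along the fingers, y is the line along which they close (so a half turn about z gives the same grasp; the last joint's range is limited). The gripper opens to 85 mm and grips with 20 to 120 N. Pads are 22 mm wide; open, the fingers measure 114 mm over their backs; the gripper's body (76 mm by 85 mm) begins 54 mm behind the grasp point. The pads swing forward as they close: fully open they stand 13 mm farther back than shut.
Start: joints at [-1.386, 0.628, 0.038, 1.517, -0.027, 0.996, -0.02], TCP at [161.291, 629.685, 231.313] pointing down, gripper open.
Joint ranges: [-3.06, 3.06], [-0.37, 2.12], [-1.25, 1.32], [0.18, 2.47], [-1.1, 4.24], [0.23, 1.98], [-2.94, 2.94]. Speed limits (rad/s): [2.57, 2.57, 3.14, 3.14, 3.14, 3.14, 3.14].

INTERFACE

Orientations are given as [roll, pitch, yaw] about the fixed x, y, z axes, in that order (R = Rz(yaw) Ry(pitch) Rx(roll)).
In Python, from cell import ctrl gives the robot as it stands.
- The arm moves only by the shell command python3 -m handwheel 'ROWS'. ROWS is JSON, a list of rows, each a list of 3 entries, a list of its own where there are three numbers: the turn, a rotation vector about the tool's x, y, z in degrees, then the shift along the tool's x, y, z in m, then the closure, from 0 (fully open) to 1 (shut). A call has 1 to 5 rows; each row shifts and turns the commanded pose from where the row before left it, along the tool's axes as they then stand; what a row does not reach is not made up. A row lasts 1/12 s, in which the tool goes at most 41.7 mm and 7.16 degrees, less where a joint would pass 70% of its speed; a pose out of reach is approached as far as the arm can. A call is refused whole if a number of a shift passes 0.0417 or a number of a turn 7.16, either way. A call with a gripper value outside its range is refused whole. The fingers move at their own pace and stop on an object; the grip force is fixed at half the most. Time passes only in rows, so rows that do not move let the fingers close. It gives the time, the measured TCP pose, the force, the opening and the grip force at its end, in the units of the state.
- ctrl.read_state(): the state, without advancing time (a new reading comes with each control period).
- ctrl.get_image(name): name is "side" or "top" or "wrist"; returns a dict with "pixels" (480x640x3 uint8, red, green, blue), "fx", "fy", "cx", "cy" (pixels), "pose" (4x4, takes a point from camera to world coordinates); the wrist camera has in their place "T_tool_cam" (4x4, takes a point from camera to tool coordinates, whose origin is the TCP and whose axes are the flange's). Camera axes: x right, y up, looking along -z (the intrinsics and any distortion apply to the point x, -y, -z); pixel columns grow to the right and rows downward; lengths in mm; the calibration is good to about 2 mm. The wrist camera is an equidistant fisheye: a pixel r from the principal point sees the ray r / f radians off the axis. A picture is of the moment at which its call begins: read the wrist's pose just before it. There is no depth.
- ctrl.finish_job(): hands the job in; it is judged then, once.
The state is a dict: "clock": time; "qpos": joint angles; "qd": joint speeds; "tau": joint torques, N m; "eef_pos": TCP position; "tool_rot": TCP orientation; "force": force on the tool from outside, world axes, zero at the start; "torque": the same for the moment, N m; "width": finger opening in mm; "gripper_force": force on a finger pad.
Only numpy, scipy, OpenCV 4.12 (cv2) and the standard library are available. Lean on these libraries where they do the work, as an engineer would, in place of code of your own. Each camera call takes 0.05 s, during which the arm holds its last target. There are 200 camera calls.

## Working session

There is one attempt and no reset: what is moved stays moved. The work goes in short steps, Python scripts to look and compute and a shell command to move; the robot and the scene stay as the last step left them, time stands still between calls to the robot, and variables do not carry over. Pictures are saved under pics/ and viewed, at most 14 in all, crops included, and the job is handed in when it is done.

```bash
mkdir -p pics; cat > h.py <<'E'
import numpy as np,cv2
from cell import ctrl
from scipy.spatial.transform import Rotation as R
def snap(n,f):
    s=ctrl.read_state(); d=ctrl.get_image(n); cv2.imwrite('pics/'+f,d['pixels'][:,:,::-1]); 
    d['s']=s; return d
def ray(d,u,v):
    if 'pose' in d:
        T=np.array(d['pose']); r=np.array([(u-d['cx'])/d['fx'],-(v-d['cy'])/d['fy'],-1])
    else:
        s=d['s']; B=np.eye(4); B[:3,:3]=R.from_euler('xyz',s['tool_rot']).as_matrix(); B[:3,3]=s['eef_pos']
        T=B@np.array(d['T_tool_cam']); a=(u-d['cx'])/d['fx']; b=(v-d['cy'])/d['fy']; t=np.hypot(a,b)+1e-9
        r=np.array([np.sin(t)*a/t,-np.sin(t)*b/t,-np.cos(t)])
    return T[:3,3],T[:3,:3]@r
def px(d,u,v,z):
    o,r=ray(d,u,v); return np.round(o+r*(z-o[2])/r[2],1)
E
python3 - <<'E'
from h import *
import pickle
for n in ['top','side']:
    d=snap(n,n+'0.png'); pickle.dump(d,open(n+'.pkl','wb')); print({k:d[k] for k in d if k not in('pixels','s')})
print(d['s'])
E
```

```text
{'fx': 440.948099873078, 'fy': 440.948099873078, 'cx': 328.08582768344826, 'cy': 251.19125366315646, 'pose': array([[-2.66757489e-02,  9.91978672e-01, -1.23558568e-01,
         4.51551623e+02],
       [-9.99595237e-01, -2.76924851e-02, -6.51839109e-03,
         3.42383609e+01],
       [-9.88774873e-03,  1.23334673e-01,  9.92315873e-01,
         9.90931364e+02],
       [ 0.00000000e+00,  0.00000000e+00,  0.00000000e+00,
         1.00000000e+00]])}
{'fx': 459.96075097888064, 'fy': 459.96075097888064, 'cx': 311.76846064188794, 'cy': 237.9817530601176, 'pose': array([[-9.59978088e-01,  1.11262095e-01, -2.57026878e-01,
         3.20689241e+02],
       [-2.79974273e-01, -4.05845902e-01,  8.70002017e-01,
         8.43826492e+02],
       [-7.51505761e-03,  9.07143787e-01,  4.20753698e-01,
         4.28902708e+02],
       [ 0.00000000e+00,  0.00000000e+00,  0.00000000e+00,
         1.00000000e+00]])}
{'clock': 0.05, 'qpos': array([-1.38581774,  0.6292918 ,  0.03846016,  1.5183817 , -0.02699396,
        0.99629301, -0.02001774]), 'qd': array([ 0.00083861, -0.00117798,  0.00036319,  0.00076059,  0.00142302,
        0.0006229 ,  0.00013365]), 'tau': array([ 1.67927741e-03, -5.65056968e+01,  1.23144027e+00, -1.94196957e+01,
        1.12636338e-02,  5.37856380e-03,  2.27050157e-05]), 'eef_pos': array([161.13174586, 629.06618736, 230.42024916]), 'tool_rot': array([-3.13973766e+00,  3.77378765e-05,  2.89078461e+00]), 'force': array([-0.64465931, -0.2353115 ,  0.29945182]), 'torque': array([-0.00918287, -0.00365111, -0.01067312]), 'gripper_force': 0.0, 'width': 85.36370513081448}
```

View pics/top0.png

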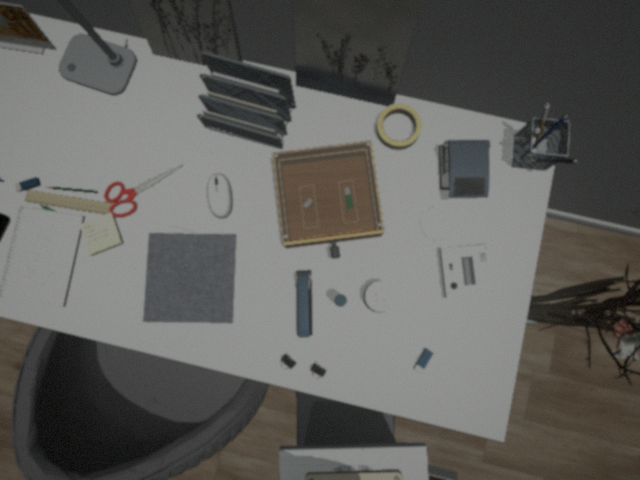

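View pics/side0.png

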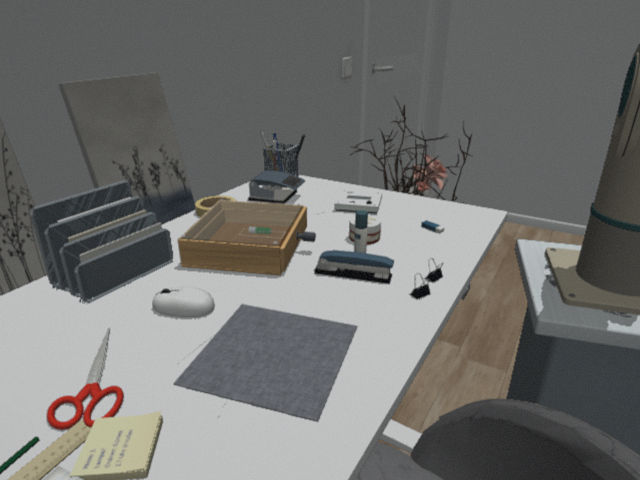

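The top view shows the mat at about (190,278), the stapler at (303,303), the glue stick at (340,299), the mint tin at (375,295), the knob at (334,250), the battery at (348,200) and the clock at (464,270). I'll enlarge the working area.

```bash
python3 - <<'E'
import cv2,pickle
d=pickle.load(open('top.pkl','rb'));im=d['pixels'][:,:,::-1][130:350,260:500]
im=cv2.convertScaleAbs(cv2.resize(im,None,fx=2.5*1.3,fy=2.5*1.06 if 0 else 2.5*1.06,interpolation=3) if 0 else cv2.resize(im,(654,600),interpolation=3),alpha=1.6)
cv2.imwrite('pics/c1.png',im)
from h import *
for n,p,z in [('mat',[(148,233),(237,233),(235,323),(143,321)],3),('boxtop',[(273,152),(371,142),(383,236),(285,246)],64),('clock',[(440,249),(484,244),(489,291),(444,297)],22)]:
    q=np.array([px(d,*a,z) for a in p]);print(n,q[:,:2].tolist(),q.mean(0), [round(float(np.linalg.norm(q[i]-q[i-1]))) for i in range(4)])
E
```

```text
mat [[627.8, 449.8], [622.0, 246.7], [419.9, 251.4], [429.7, 456.3]] [524.85 351.05   3.  ] [198, 203, 202, 205]
boxtop [[788.4, 154.7], [804.5, -59.8], [596.2, -77.2], [580.6, 131.5]] [692.425  37.3    64.   ] [209, 215, 209, 209]
clock [[570.2, -206.8], [578.6, -304.4], [474.9, -308.1], [464.5, -209.4]] [ 522.05  -257.175   22.   ] [106, 98, 104, 99]
```

View pics/c1.png

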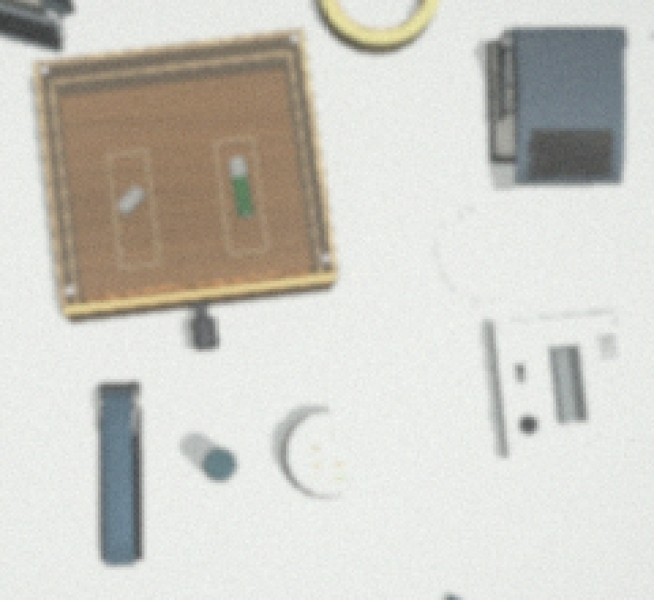

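```bash
python3 - <<'E'
from h import *
import pickle
d=pickle.load(open('top.pkl','rb'))
P=lambda x,y,z:px(d,260+x/2.725-.3,130+y/2.725-.3,z)
for n,z,ps in [('knob',34,[(203,312),(204,347)]),('bat',19,[(237,157),(246,216)]),('stap',42,[(119,385),(121,562)]),('glue',96,[(219,464)]),('tin',43,[(322,452),(276,452),(322,405),(322,497)]),('bay',20,[(566,347),(572,420),(550,385),(584,383)]),('boxfront',64,[(68,312),(334,281)]),('back',64,[(37,63),(299,33)])]:
    q=np.array([P(*p,z) for p in ps]);print(n,q[:,:2].tolist()); 
    if len(q)>1: v=q[0]-q[1];print('   ang',np.degrees(np.arctan2(v[1],v[0])).round(1),np.linalg.norm(v).round(1),((q[0]+q[1])/2)[:2])
i=ctrl.get_image('wrist');print({k:i[k] for k in i if k!='pixels'})
s=ctrl.read_state();print(R.from_euler('xyz',s['tool_rot']).as_matrix().round(3))
E
```

```text
knob [[585.8, 26.7], [557.4, 26.7]]
   ang 0.0 28.4 [571.6  26.7]
bat [[716.9, -5.3], [666.8, -11.1]]
   ang 6.6 50.4 [691.85  -8.2 ]
stap [[528.2, 94.9], [390.2, 96.1]]
   ang -0.5 138.0 [459.2  95.5]
glue [[463.2, 18.6]]
tin [[471.1, -63.3], [472.0, -27.3], [507.9, -64.8], [436.1, -61.9]]
   ang -91.4 36.0 [471.55 -45.3 ]
bay [[550.9, -266.6], [491.7, -267.5], [520.4, -251.7], [521.3, -279.2]]
   ang 0.9 59.2 [ 521.3  -267.05]
boxfront [[584.5, 132.2], [603.1, -75.9]]
   ang 95.1 208.9 [593.8   28.15]
back [[786.5, 154.1], [805.1, -56.3]]
   ang 95.1 211.2 [795.8  48.9]
{'fx': 371.64829954431775, 'fy': 371.64829954431775, 'cx': 321.75311227414414, 'cy': 236.7193146241848, 'T_tool_cam': array([[ 1.77207005e-04,  9.46298991e-01,  3.23292728e-01,
         8.34416476e+01],
       [ 9.99999949e-01, -2.53241696e-04,  1.93123320e-04,
        -5.51976929e-01],
       [ 2.64623602e-04,  3.23292678e-01, -9.46298988e-01,
        -1.41778150e+02],
       [ 0.00000000e+00,  0.00000000e+00,  0.00000000e+00,
         1.00000000e+00]])}
[[-0.969  0.248 -0.   ]
 [ 0.248  0.969 -0.001]
 [-0.    -0.001 -1.   ]]
```

```bash

python3 -m handwheel '[[[0,0,-4.8],[0,0,0],0],[[0,0,-4.8],[0,0,0],0],[[0,0,-4.8],[0,0,0],0]]'
python3 -m handwheel '[[[0,0,0],[-0.04,0,0],0],[[0,0,0],[-0.03,-0.02,0],0],[[0,0,0],[-0.02,-0.035,0],0],[[0,0,0],[-0.02,-0.035,0],0],[[0,0,0],[-0.02,-0.035,0],0]]'
python3 -m handwheel '[[[0,0,0],[-0.02,-0.035,0],0],[[0,0,0],[-0.02,-0.035,0],0],[[0,0,0],[-0.02,-0.035,0],0],[[0,0,0],[-0.02,-0.035,0],0],[[0,0,0],[-0.02,-0.035,0],0]]'
python3 -m handwheel '[[[0,0,0],[-0.02,-0.035,0],0],[[0,0,0],[-0.02,-0.035,0],0],[[0,0,0],[-0.02,-0.035,0],0],[[0,0,0],[-0.01,-0.035,0],0],[[0,0,0],[0,-0.035,0],0]]'
```

```text
clock: 0.4
eef_pos: [161.2, 629.4, 230.9]
tool_rot: [-3.141, -0.0, -3.137]
force: [0.7, 0.6, -0.3]
width: 85.3
gripper_force: 0.0
clock: 0.82
eef_pos: [292.2, 502.9, 230.7]
tool_rot: [-3.141, -0.0, -3.141]
force: [0.5, -0.1, 0.2]
width: 85.4
gripper_force: 0.0
clock: 1.23
eef_pos: [392.0, 327.9, 231.2]
tool_rot: [-3.141, -0.0, -3.141]
force: [1.3, 0.6, 0.1]
width: 85.3
gripper_force: 0.0
clock: 1.65
eef_pos: [463.9, 152.6, 231.3]
tool_rot: [3.141, 0.002, 3.14]
force: [1.3, -0.7, 0.1]
width: 85.8
gripper_force: 0.0
```

```bash

python3 -m handwheel '[[[0,0,0],[0,-0.03,0],0],[[0,0,0],[0,-0.03,0],0],[[0,0,0],[0,-0.03,0],0],[[0,0,0],[0,-0.03,-0.02],0],[[0,0,0],[0,0,0],0]]' | head -2
python3 - <<'E'
from h import *
import pickle
d=snap('wrist','w0.png');pickle.dump(d,open('w0.pkl','wb'));print(d['s']['eef_pos'])
im=cv2.imread('pics/w0.png');cv2.imwrite('pics/w0b.png',cv2.convertScaleAbs(cv2.resize(im,(800,600)),alpha=1.4))
E
```

```text
clock: 2.07
eef_pos: [462.6, 28.1, 253.3]
[462.6105676   28.05919051 253.29734497]
```

View pics/w0b.png

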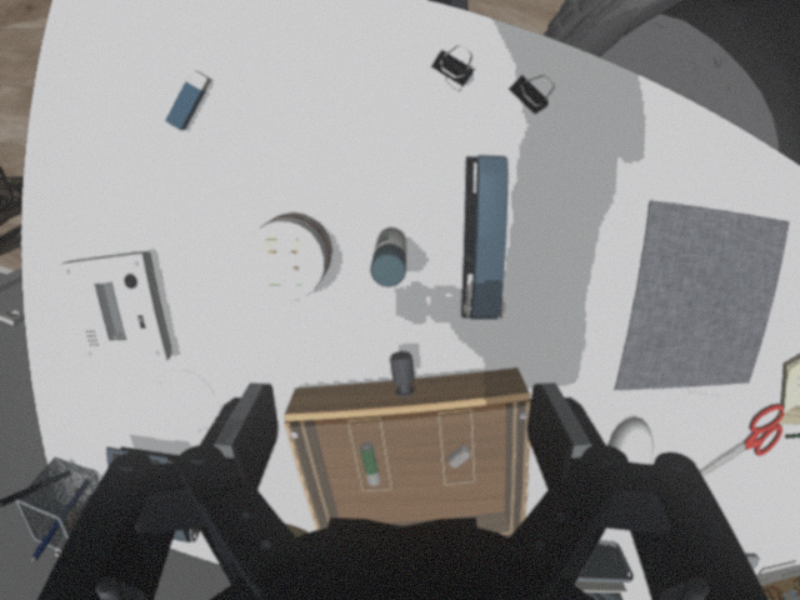

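```bash
python3 - <<'E'
from h import *
import pickle
d=pickle.load(open('w0.pkl','rb'))
P=lambda x,y,z:px(d,x/1.25,y/1.25,z)
for n,z,ps in [('knob',34,[(401,355),(404,393)]),('bat',19,[(366,445),(375,484)]),('stap',42,[(493,157),(487,318)]),('stapw',42,[(463,237),(508,237)]),('glue',96,[(388,268)]),('tin',43,[(292,258),(328,258),(292,218),(292,300)]),('bay',20,[(106,282),(118,339)]),('mat',3,[(650,201),(787,223),(750,381),(616,389)]),('boxf',64,[(528,400),(287,418)])]:
    q=np.array([P(*p,z) for p in ps]);print(n,q[:,:2].tolist(),q.mean(0)[:2]); 
E
```

```text
knob [[557.1, 24.9], [595.5, 27.2]] [576.3   26.05]
bat [[666.4, -11.4], [719.9, -4.5]] [693.15  -7.95]
stap [[389.6, 96.2], [520.2, 96.4]] [454.9  96.3]
stapw [[452.2, 74.2], [451.9, 110.1]] [452.05  92.15]
glue [[461.9, 17.5]] [461.9  17.5]
tin [[467.4, -61.0], [468.0, -31.7], [435.2, -58.8], [502.9, -63.9]] [468.375 -53.85 ]
bay [[491.3, -264.7], [552.4, -264.7]] [ 521.85 -264.7 ]
mat [[422.3, 257.0], [431.8, 451.7], [626.4, 448.5], [619.1, 250.5]] [524.9   351.925]
boxf [[587.6, 133.2], [604.6, -74.7]] [596.1   29.25]
```

```bash

python3 -m handwheel '[[[0,0,0],[0.004,0.027,0],0.25],[[0,0,0],[0,0.04,0.02],0.25],[[0,0,0],[0,0,0.04],0.25],[[0,0,0],[0,0,0.04],0.25],[[0,0,0],[0,0,0.04],0.25]]'
python3 -m handwheel '[[[0,0,0],[0,0,0.04],0.25],[[0,0,0],[0,0,0.03],0.25],[[0,0,0],[0,0,0.02],0.25],[[0,0,0],[0,0,0.011],0.25],[[0,0,0],[0,0,0],0.25]]'
python3 -m handwheel '[[[0,0,0],[0,0,0],1],[[0,0,0],[0,0,0],1],[[0,0,0],[0,0,0],1],[[0,0,0],[0,0,0],1],[[0,0,0],[0,0,0],1]]'
python3 -m handwheel '[[[0,0,0],[0,0,0],1],[[0,0,0],[0,0,0],1],[[0,0,0],[0,0,0],1]]'
```

```text
clock: 2.53
eef_pos: [457.5, 101.6, 111.5]
tool_rot: [3.14, 0.002, -3.138]
force: [0.5, 0.9, -0.8]
width: 64.4
gripper_force: 0.0
clock: 2.95
eef_pos: [454.9, 99.3, 15.1]
tool_rot: [-3.139, -0.01, -3.138]
force: [0.3, 0.5, -0.3]
width: 63.9
gripper_force: 0.0
clock: 3.37
eef_pos: [457.4, 98.6, 18.3]
tool_rot: [-3.139, -0.003, -3.141]
force: [-1.2, -1.0, 5.7]
width: 22.9
gripper_force: 59.0
clock: 3.62
eef_pos: [457.3, 98.5, 18.3]
tool_rot: [-3.139, -0.003, -3.141]
force: [0.4, -0.2, 6.6]
width: 22.9
gripper_force: 59.1
```

```bash

python3 -m handwheel '[[[0,0,0],[0,0,-0.01],1],[[0,0,0],[0,0,-0.02],1],[[0,0,0],[0,0,-0.03],1],[[0,0,0],[0,0,-0.02],1],[[0,0,0],[0,0,0],1]]'
python3 -m handwheel '[[[0,0,0],[-0.01,0.02,0],1],[[0,0,0],[-0.01,0.03,0],1],[[0,0,0],[-0.01,0.036,0],1],[[0,0,0],[-0.01,0.036,0],1],[[0,0,0],[-0.01,0.036,0],1]]'
python3 -m handwheel '[[[0,0,0],[-0.01,0.036,0],1],[[0,0,0],[0,0.036,0],1],[[0,0,0],[0,0.036,0],1],[[0,0,0],[0,0.03,0],1],[[0,0,0],[0,0.015,0],1]]' | head -2
python3 -m handwheel '[[[0,0,0],[0,0,0],1],[[0,0,0],[0,0,0],1]]'
```

```text
clock: 4.03
eef_pos: [459.3, 99.3, 101.2]
tool_rot: [-3.141, 0.001, -3.141]
force: [-0.1, 0.4, -2.5]
width: 22.9
gripper_force: 59.4
clock: 4.45
eef_pos: [506.7, 257.9, 96.3]
tool_rot: [-3.138, -0.006, -3.141]
force: [0.9, 0.2, -2.1]
width: 22.7
gripper_force: 59.4
clock: 4.87
eef_pos: [514.4, 415.5, 95.5]
clock: 5.03
eef_pos: [515.4, 410.2, 95.1]
tool_rot: [-3.138, -0.007, -3.138]
force: [-0.8, -1.2, -2.3]
width: 22.7
gripper_force: 59.4
```

```bash

python3 -m handwheel '[[[0,0,0],[0,0,0.03],1],[[0,0,0],[0,0,0.025],1],[[0,0,0],[0,0,0.01],1],[[0,0,0],[0,0,0.004],1],[[0,0,0],[0,0,0],1]]'
python3 -m handwheel '[[[0,0,0],[0,0,0.002],1],[[0,0,0],[0,0,0],1]]'
```

```text
clock: 5.45
eef_pos: [516.4, 407.8, 26.3]
tool_rot: [-3.137, -0.007, 3.141]
force: [-0.3, 0.5, -2.1]
width: 22.8
gripper_force: 59.4
clock: 5.62
eef_pos: [517.4, 409.8, 26.4]
tool_rot: [-3.14, -0.004, -3.141]
force: [-0.4, 0.3, -1.9]
width: 22.9
gripper_force: 59.4
```

```bash

python3 -m handwheel '[[[0,0,0],[0,0,0.003],1],[[0,0,0],[0,0,0.002],1],[[0,0,0],[0,0,0],1],[[0,0,0],[0,0,0],1]]'
```

```text
clock: 5.95
eef_pos: [517.1, 409.9, 21.4]
tool_rot: [-3.14, -0.004, -3.141]
force: [-1.7, -0.3, 5.6]
width: 22.5
gripper_force: 60.1
```

```bash

python3 -m handwheel '[[[0,0,0],[0,0,0],0.25],[[0,0,0],[0,0,0],0.25],[[0,0,0],[0,0,0],0.25],[[0,0,0],[0,0,-0.03],0.25],[[0,0,0],[0,0,-0.04],0.25]]'
python3 -m handwheel '[[[0,0,0],[0,-0.02,-0.04],0.25],[[0,0,0],[0.01,-0.036,-0.02],0.25],[[0,0,0],[0.01,-0.036,0],0.25],[[0,0,0],[0.01,-0.036,0],0.25],[[0,0,0],[0.01,-0.036,0],0.25]]' | head -2
python3 -m handwheel '[[[0,0,0],[0.01,-0.036,0],0.25],[[0,0,0],[0.005,-0.036,0],0.25],[[0,0,0],[0,-0.036,0],0.25],[[0,0,0],[0,-0.036,0],0.25],[[0,0,0],[0,-0.036,0],0.25]]' | head -2
python3 -m handwheel '[[[0,0,0],[0,-0.03,0],0.25],[[0,0,0],[0,-0.016,0],0.25],[[0,0,0],[0,0,0],0.25]]' | head -3
```

```text
clock: 6.37
eef_pos: [514.2, 407.4, 86.9]
tool_rot: [-3.133, -0.012, -3.141]
force: [0.4, -0.5, 0.2]
width: 64.2
gripper_force: 0.0
clock: 6.78
eef_pos: [477.0, 246.3, 148.4]
clock: 7.2
eef_pos: [462.3, 66.2, 148.5]
clock: 7.45
eef_pos: [462.3, 16.9, 148.4]
tool_rot: [-3.136, -0.006, 3.135]
```

```bash

python3 -m handwheel '[[[0,0,0],[0,0,0.03],0.3],[[0,0,0],[0,0,0.035],0.3],[[0,0,0],[0,0,0.03],0.3],[[0,0,0],[0,0,0.015],0.3],[[0,0,0],[0,0,0],0.3]]' |head -2
python3 -m handwheel '[[[0,0,0],[0,0,0],1],[[0,0,0],[0,0,0],1],[[0,0,0],[0,0,0],1],[[0,0,0],[0,0,0],1],[[0,0,0],[0,0,0],1]]'
python3 -m handwheel '[[[0,0,0],[0,0,-0.01],1],[[0,0,0],[0,0,-0.02],1],[[0,0,0],[0,0,-0.03],1],[[0,0,0],[0,0,-0.02],1],[[0,0,0],[0,0,0],1]]'
```

```text
clock: 7.87
eef_pos: [460.0, 22.5, 35.7]
clock: 8.28
eef_pos: [463.1, 21.8, 39.8]
tool_rot: [-3.14, -0.002, -3.141]
force: [0.2, -0.1, 7.7]
width: 23.6
gripper_force: 58.7
clock: 8.7
eef_pos: [465.1, 21.7, 122.4]
tool_rot: [-3.139, 0.002, -3.141]
force: [1.1, 0.7, -0.7]
width: 23.8
gripper_force: 58.8
```

```bash

python3 -m handwheel '[[[0,0,0],[-0.01,0.02,0],1],[[0,0,0],[-0.01,0.03,0],1],[[0,0,0],[-0.01,0.036,0],1],[[0,0,0],[-0.015,0.036,0],1],[[0,0,0],[-0.015,0.036,0],1]]'|head -2
python3 -m handwheel '[[[0,0,0],[-0.015,0.036,0],1],[[0,0,0],[-0.015,0.036,0],1],[[0,0,0],[-0.01,0.036,0],1],[[0,0,0],[-0.01,0.03,0],1],[[0,0,0],[0,0.012,0],1]]' | head -2
python3 -m handwheel '[[[0,0,0],[0,0,0.03],1],[[0,0,0],[0,0,0.025],1],[[0,0,0],[0,0,0.01],1],[[0,0,0],[0,0,0.005],1],[[0,0,0],[0,0,0],1]]'
```

```text
clock: 9.12
eef_pos: [522.4, 180.8, 117.6]
clock: 9.53
eef_pos: [572.7, 335.9, 116.7]
clock: 9.95
eef_pos: [571.3, 328.5, 46.0]
tool_rot: [-3.137, -0.007, -3.141]
force: [0.2, 0.3, 0.4]
width: 23.8
gripper_force: 58.8
```

```bash

python3 -m handwheel '[[[0,0,0],[0,0,0.002],1],[[0,0,0],[0,0,0.002],1],[[0,0,0],[0,0,0],1],[[0,0,0],[0,0,0],1]]'
```

```text
clock: 10.28
eef_pos: [572.3, 329.7, 44.0]
tool_rot: [-3.14, -0.004, -3.141]
force: [-0.0, 0.7, -0.2]
width: 23.7
gripper_force: 58.8
```

```bash

python3 -m handwheel '[[[0,0,0],[0,0,0.002],1],[[0,0,0],[0,0,0],1],[[0,0,0],[0,0,0],1]]' | sed -n '2p;4p'
python3 -m handwheel '[[[0,0,0],[0,0,0],0.3],[[0,0,0],[0,0,0],0.3],[[0,0,0],[0,0,0],0.3],[[0,0,0],[0,0,0],0.3],[[0,0,0],[0,0,-0.02],0.3]]'
python3 -m handwheel '[[[0,0,0],[0,0,-0.03],0.3],[[0,0,0],[0,0,-0.04],0.3],[[0,0,0],[0,0,-0.03],0.3],[[0,0,0],[0,0,0],0]]' | head -2
```

```text
eef_pos: [572.6, 329.9, 42.9]
force: [-1.1, -1.1, 8.1]
clock: 10.95
eef_pos: [569.3, 327.9, 57.5]
tool_rot: [-3.135, -0.012, -3.141]
force: [-0.1, 0.1, -0.3]
width: 59.7
gripper_force: 0.0
clock: 11.28
eef_pos: [576.2, 332.3, 168.1]
```

```bash

python3 -m handwheel '[[[0,0,0],[0.01,-0.02,0],0],[[0,0,0],[0.01,-0.036,0],0],[[0,0,0],[0.01,-0.038,0],0],[[0,0,0],[0.01,-0.038,0],0],[[0,0,0],[0.01,-0.038,0],0]]'|head -2
python3 -m handwheel '[[[0,0,0],[0.01,-0.038,0],0],[[0,0,0],[0.01,-0.038,0],0],[[0,0,0],[0.01,-0.038,0],0],[[0,0,0],[0.01,-0.038,0],0],[[0,0,0],[0.005,-0.038,0],0]]' | head -2
python3 -m handwheel '[[[0,0,0],[0.005,-0.02,0],0],[[0,0,0],[0.001,-0.01,0],0],[[0,0,0],[0,0,0],0],[[0,0,0],[0,0,0],0]]' | head -3
```

```text
clock: 11.7
eef_pos: [521.7, 158.2, 161.5]
clock: 12.12
eef_pos: [476.0, -31.9, 162.4]
clock: 12.45
eef_pos: [472.3, -59.2, 162.7]
tool_rot: [-3.14, -0.005, -3.141]
```

```bash

python3 -m handwheel '[[[0,0,0],[0.002,-0.001,0.04],0],[[0,0,0],[0,0,0.04],0],[[0,0,0],[0,0,0.03],0],[[0,0,0],[0,0,0.01],0],[[0,0,0],[0,0,0],0]]'
python3 -m handwheel '[[[0,0,0],[0,0,0.015],0],[[0,0,0],[0,0,0.012],0],[[0,0,0],[0,0,0.008],0],[[0,0,0],[0,0,0],0],[[0,0,0],[0,0,0],0]]'
```

```text
clock: 12.87
eef_pos: [468.0, -59.1, 40.6]
tool_rot: [-3.14, -0.01, -3.137]
force: [-0.0, -0.3, 0.1]
width: 85.4
gripper_force: 0.0
clock: 13.28
eef_pos: [470.2, -60.9, 8.9]
tool_rot: [-3.139, -0.003, -3.139]
force: [-0.3, -0.2, -0.2]
width: 85.7
gripper_force: 0.0
```

```bash

python3 -m handwheel '[[[0,0,0],[0,0,0.002],0],[[0,0,0],[0,0,0],1],[[0,0,0],[0,0,0],1],[[0,0,0],[0,0,0],1],[[0,0,0],[0,0,0],1]]'
python3 -m handwheel '[[[0,0,0],[0,0,-0.01],1],[[0,0,0],[0,0,-0.02],1],[[0,0,0],[0,0,-0.03],1],[[0,0,0],[0,0,-0.02],1],[[0,0,0],[0,0,0],1]]'
```

```text
clock: 13.7
eef_pos: [470.0, -61.9, 7.5]
tool_rot: [-3.138, -0.003, -3.141]
force: [-1.6, -1.5, 9.6]
width: 66.9
gripper_force: 65.1
clock: 14.12
eef_pos: [471.9, -61.3, 90.0]
tool_rot: [-3.139, 0.002, -3.141]
force: [0.8, -1.2, -0.7]
width: 67.2
gripper_force: 67.2
```

```bash

python3 -m handwheel '[[[0,0,0],[0,0.02,0],1],[[0,0,0],[0,0.03,0],1],[[0,0,0],[0,0.036,0],1],[[0,0,0],[0,0.036,0],1],[[0,0,0],[0,0.036,0],1]]'|head -2
python3 -m handwheel '[[[0,0,0],[0,0.036,0],1],[[0,0,0],[0,0.036,0],1],[[0,0,0],[0,0.036,0],1],[[0,0,0],[0,0.036,0],1],[[0,0,0],[0,0.036,0],1]]' | head -2
python3 -m handwheel '[[[0,0,0],[0,0.025,0],1],[[0,0,0],[0,0.013,0.02],1],[[0,0,0],[0,0,0.03],1],[[0,0,0],[0,0,0.02],1],[[0,0,0],[0,0,0],1]]'
```

```text
clock: 14.53
eef_pos: [468.8, 98.1, 85.5]
clock: 14.95
eef_pos: [468.3, 278.5, 84.9]
clock: 15.37
eef_pos: [466.8, 314.0, 11.9]
tool_rot: [-3.137, -0.009, -3.139]
force: [0.8, 0.7, -0.8]
width: 66.9
gripper_force: 70.0
```

```bash

python3 -m handwheel '[[[0,0,0],[0,0,0.001],1],[[0,0,0],[0,0,0],1],[[0,0,0],[0,0,0],1]]' | sed -n '2p;4p'
```

```text
eef_pos: [469.2, 314.4, 14.9]
force: [0.1, 0.2, -0.6]
```

```bash

python3 -m handwheel '[[[0,0,0],[0,0,0.002],1],[[0,0,0],[0,0,0.002],1],[[0,0,0],[0,0,0],1],[[0,0,0],[0,0,0],1]]' | sed -n '2p;4p'
```

```text
eef_pos: [469.3, 314.5, 10.4]
force: [0.5, 0.2, 3.5]
```

```bash

python3 -m handwheel '[[[0,0,0],[0,0,0],0],[[0,0,0],[0,0,0],0],[[0,0,0],[0,0,0],0],[[0,0,0],[0,0,-0.02],0],[[0,0,0],[0,0,-0.04],0]]' |head -2
python3 -m handwheel '[[[0,0,0],[0,0,-0.04],0],[[0,0,0],[0,0,-0.04],0],[[0,0,0],[0,-0.03,0],0],[[0,0,0],[-0.01,-0.036,0],0],[[0,0,0],[-0.01,-0.036,0],0]]' | head -2
python3 -m handwheel '[[[0,0,0],[-0.015,-0.036,0],0.4],[[0,0,0],[-0.015,-0.036,0],0.4],[[0,0,0],[-0.015,-0.036,0],0.4],[[0,0,0],[-0.015,-0.036,0],0.4],[[0,0,0],[-0.015,-0.03,0],0.4]]'
python3 -m handwheel '[[[0,0,-5.3],[0,-0.012,0],0.4],[[0,0,0],[0,0,0],0.4],[[0,0,0],[0,0,0],0.4]]'
python3 - <<'E'
from h import *
import pickle
d=snap('wrist','w1.png');pickle.dump(d,open('w1.pkl','wb'));print(d['s']['eef_pos'])
im=cv2.imread('pics/w1.png');cv2.imwrite('pics/w1b.png',cv2.convertScaleAbs(cv2.resize(im,(800,600)),alpha=1.4))
E
```

```text
clock: 16.37
eef_pos: [465.9, 312.4, 66.3]
clock: 16.78
eef_pos: [489.3, 212.7, 150.8]
clock: 17.2
eef_pos: [564.7, 35.4, 149.7]
tool_rot: [-3.138, -0.006, 3.141]
force: [0.2, -0.1, 0.2]
width: 51.2
gripper_force: 0.0
clock: 17.45
eef_pos: [564.2, 26.5, 149.6]
tool_rot: [-3.14, -0.007, -3.052]
force: [0.3, 0.1, 0.5]
width: 51.1
gripper_force: 0.0
[564.17994424  26.49506158 149.61330322]
```

View pics/w1b.png

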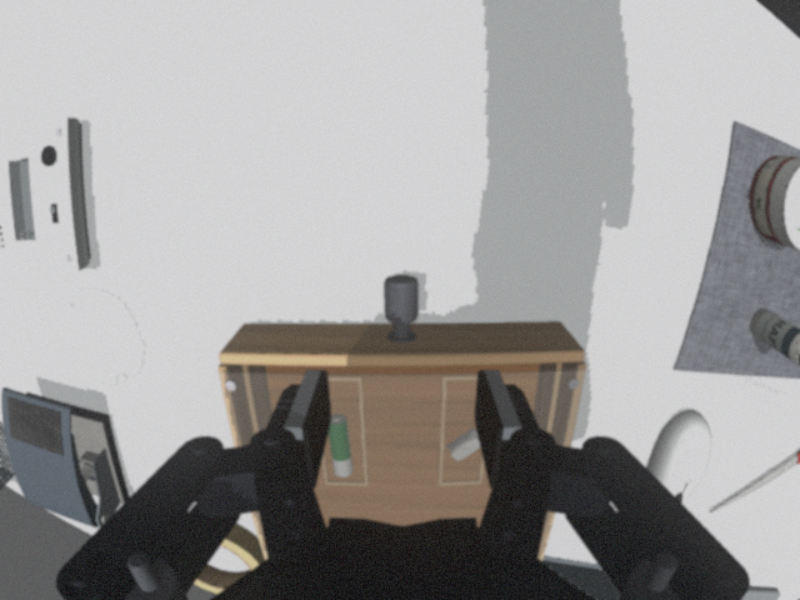

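```bash
python3 - <<'E'
from h import *
import pickle
d=pickle.load(open('w1.pkl','rb'))
P=lambda x,y,z:px(d,x/1.25,y/1.25,z)
print(P(401,279,42),P(401,320,42),P(401,300,34),P(340,445,19),P(338,417,19),P(343,476,19))
print(P(22,200,20),P(17,161,20),P(26,240,20))
E
```

```text
[555.2  24.3  42. ] [579.8  26.5  42. ] [570.3  25.7  34. ] [690.7  -8.2  19. ] [666.  -10.2  19. ] [720.7  -5.3  19. ]
[ 522.4 -266.1   20. ] [ 492.4 -270.4   20. ] [ 553.5 -264.9   20. ]
```

```bash

python3 -m handwheel '[[[0,0,0],[-0.002,0,0.04],0.4],[[0,0,0],[0,0,0.04],0.4],[[0,0,0],[0,0,0.03],0.4],[[0,0,0],[0,0,0.02],0.4],[[0,0,0],[0,0,0.005],0.4]]' | head -5
python3 -m handwheel '[[[0,0,0],[0,0,0],0.4],[[0,0,0],[0,0,0],1],[[0,0,0],[0,0,0],1],[[0,0,0],[0,0,0],1],[[0,0,0],[0,0,0],1]]'
```

```text
clock: 17.92
eef_pos: [562.8, 29.2, 11.7]
tool_rot: [-3.141, -0.012, -3.046]
force: [-0.5, -0.6, 0.5]
width: 51.4
clock: 18.33
eef_pos: [567.3, 25.7, 17.0]
tool_rot: [-3.138, -0.002, -3.049]
force: [-0.8, -2.1, 6.6]
width: 18.2
gripper_force: 58.7
```

```bash

python3 -m handwheel '[[[0,0,0],[0.01,0,0],1],[[0,0,0],[0.02,0,0],1],[[0,0,0],[0.02,0,0],1],[[0,0,0],[0.02,0,0],1],[[0,0,0],[0.02,0,0],1]]' | head -5
python3 -m handwheel '[[[0,0,0],[0.02,0,0],1],[[0,0,0],[0.015,0,0],1],[[0,0,0],[0.01,0,0],1],[[0,0,0],[0.006,0,0],1],[[0,0,0],[0,0,0],1]]'
```

```text
clock: 18.75
eef_pos: [477.8, 16.9, 17.0]
tool_rot: [-3.138, -0.001, -3.05]
force: [2.2, -4.7, -1.8]
width: 18.1
clock: 19.17
eef_pos: [427.3, 11.9, 16.9]
tool_rot: [-3.137, -0.006, -3.049]
force: [-0.7, -4.4, 7.3]
width: 17.7
gripper_force: 60.4
```

```bash

python3 -m handwheel '[[[0,0,0],[0,0,0],0.4],[[0,0,0],[0,0,0],0.4],[[0,0,0],[0,0,0],0.4],[[0,0,0],[0,0,-0.03],0.4],[[0,0,0],[0,0,-0.04],0.4]]' |head -2
python3 -m handwheel '[[[0,0,0],[0,0,-0.03],0.4],[[0,0,0],[-0.03,-0.011,0],0.4],[[0,0,0],[-0.03,-0.011,0],0.4],[[0,0,0],[-0.03,-0.011,0],0.4],[[0,0,0],[-0.03,-0.011,0],0.4]]' | head -2
python3 -m handwheel '[[[0,0,0],[-0.004,0,0],0.4],[[0,0,0],[0,0,0],0.4],[[0,0,0],[0,0,0],0.4]]' | head -3
python3 - <<'E'
from h import *
import pickle
d=snap('wrist','w2.png');pickle.dump(d,open('w2.pkl','wb'));print(d['s']['eef_pos'])
im=cv2.imread('pics/w2.png');cv2.imwrite('pics/w2b.png',cv2.convertScaleAbs(cv2.resize(im,(800,600)),alpha=1.4))
E
```

```text
clock: 19.58
eef_pos: [426.5, 14.2, 84.6]
clock: 20.0
eef_pos: [553.7, -19.1, 115.6]
clock: 20.25
eef_pos: [555.1, -17.8, 114.6]
tool_rot: [-3.14, -0.008, -3.048]
[555.06997633 -17.756235   114.61004592]
```

View pics/w2b.png

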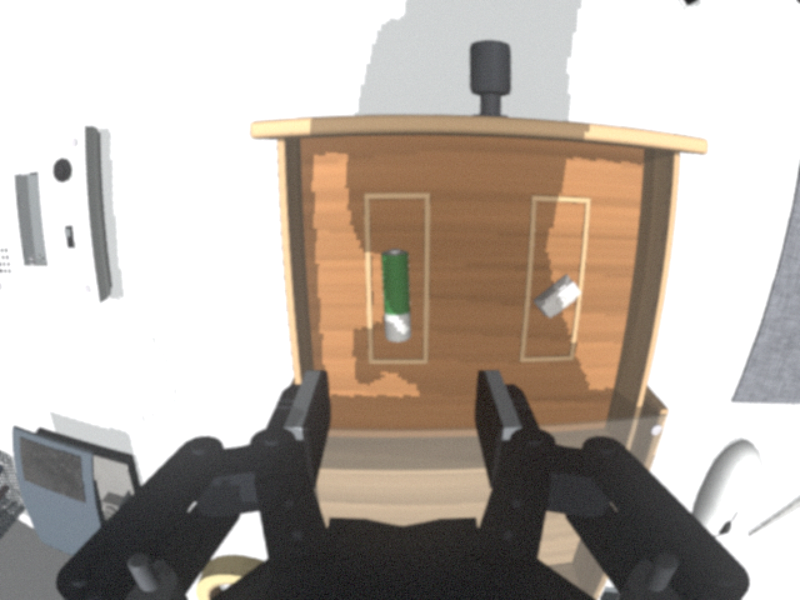

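```bash
python3 - <<'E'
from h import *
import pickle
d=pickle.load(open('w2.pkl','rb'))
P=lambda x,y,z:px(d,x/1.25,y/1.25,z)
print(P(395,253,20),P(397.5,338,20),P(396.5,297,22),P(490,70,40))
print(P(28,218,20),P(22,175,20),P(34,262,20))
s=d['s'];M=R.from_euler('xyz',s['tool_rot']).as_matrix()
b=(P(395,253,20)+P(397.5,338,20))/2-s['eef_pos'];print(M.T@b)
E
```

```text
[528.3 -24.8  20. ] [576.3 -19.1  20. ] [551.8 -21.8  22. ] [432.   10.6  40. ]
[ 521. -269.   20.] [ 492.3 -273.1   20. ] [ 551.  -266.9   20. ]
[ 2.40250584 -3.72949276 94.639527  ]
```

```bash

python3 -m handwheel '[[[0,0,0],[0.002,-0.003,0.03],0.5],[[0,0,0],[0,0,0.03],0.5],[[0,0,0],[0,0,0.02],0.5],[[0,0,0],[0,0,0],0.5],[[0,0,0],[0,0,0],0.5]]' | head -3
python3 -m handwheel '[[[0,0,0],[0,0,0.008],0.6],[[0,0,0],[0,0,0.008],0.6],[[0,0,0],[0,0,0],0.6],[[0,0,0],[0,0,0],0.6]]'
```

```text
clock: 20.72
eef_pos: [552.2, -21.1, 34.8]
tool_rot: [-3.139, -0.009, -3.047]
clock: 21.05
eef_pos: [553.8, -22.0, 19.2]
tool_rot: [-3.139, -0.006, -3.048]
force: [-0.2, -0.5, -0.0]
width: 33.9
gripper_force: 0.0
```

```bash

python3 -m handwheel '[[[0,0,0],[0,0,0.004],0.6],[[0,0,0],[0,0,0],0.6],[[0,0,0],[0,0,0],1],[[0,0,0],[0,0,0],1],[[0,0,0],[0,0,0],1]]'
python3 -m handwheel '[[[0,0,0],[0,0,0],1],[[0,0,0],[0,0,-0.01],1],[[0,0,0],[0,0,-0.02],1],[[0,0,0],[0,0,-0.03],1],[[0,0,0],[0,0,0],1]]'
```

```text
clock: 21.47
eef_pos: [554.0, -21.9, 15.3]
tool_rot: [-3.139, -0.006, -3.048]
force: [-0.8, -0.7, 2.2]
width: 13.9
gripper_force: 58.6
clock: 21.88
eef_pos: [557.1, -20.9, 79.7]
tool_rot: [-3.139, 0.001, -3.048]
force: [0.9, 0.7, 0.5]
width: 13.9
gripper_force: 58.6
```

```bash

python3 -m handwheel '[[[0,0,0],[0.008,-0.02,-0.03],1],[[0,0,0],[0.008,-0.0345,-0.01],1],[[0,0,0],[0.008,-0.0345,0],1],[[0,0,0],[0.008,-0.0345,0],1],[[0,0,0],[0.008,-0.0345,0],1]]' |head -2
python3 -m handwheel '[[[0,0,0],[0.008,-0.0345,0],1],[[0,0,0],[0.008,-0.0345,0],1],[[0,0,0],[0.002,-0.014,0],1],[[0,0,0],[0,0,0],1],[[0,0,0],[0,0,0],1]]' | head -4
python3 - <<'E'
from h import *
import pickle
d=snap('wrist','w3.png');pickle.dump(d,open('w3.pkl','wb'));print(d['s']['eef_pos'])
im=cv2.imread('pics/w3.png')[60:420,80:560];cv2.imwrite('pics/w3b.png',cv2.convertScaleAbs(cv2.resize(im,(800,600)),alpha=1.1))
E
```

```text
clock: 22.3
eef_pos: [529.0, -184.3, 116.6]
clock: 22.72
eef_pos: [518.7, -267.7, 116.2]
tool_rot: [-3.139, -0.006, -3.051]
force: [0.5, 0.4, -0.3]
[ 518.65160695 -267.73474122  116.16192541]
```

View pics/w3b.png

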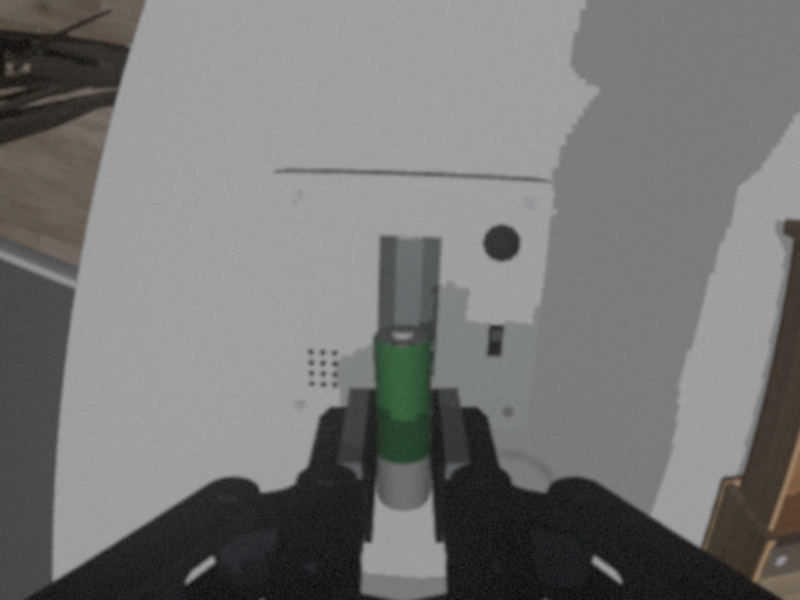

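```bash
python3 - <<'E'
from h import *
import pickle
d=pickle.load(open('w3.pkl','rb'))
P=lambda x,y,z:px(d,80+.6*x,60+.6*y,z)
print('edge',P(274,171,22),P(551,180,22)); print('bay',P(381,237,22),P(441,237,22),P(381,325,22),P(437,325,22),'flank',P(396,237,15),P(426,237,15))
s=d['s'];z=s['eef_pos'][2]+4
print('bat plus',P(403,337,z+4),P(403,331,z+4),'minus',P(404,503,z-3),P(404,480,z+4),'width',P(376,360,z),P(431,360,z))
E
```

```text
edge [ 469.4 -323.2   22. ] [ 462.9 -215.6   22. ]
bay [ 492.3 -279.5   22. ] [ 490.1 -256.1   22. ] [ 529.1 -276.6   22. ] [ 527.  -253.7   22. ] flank [ 493.4 -273.6   15. ] [ 492.3 -261.6   15. ]
bat plus [ 491.5 -270.7  124.2] [ 490.  -270.8  124.2] minus [ 545.4 -265.5  117.2] [ 532.2 -266.7  124.2] width [ 499.9 -276.6  120.2] [ 498.6 -263.1  120.2]
```

```bash

python3 -m handwheel '[[[0,0,1.4],[-0.005,0.002,0.03],1],[[0,0,0],[0,0,0.03],1],[[0,0,0],[0,0,0.018],1],[[0,0,0],[0,0,0],1],[[0,0,0],[0,0,0],1]]' | head -4
python3 - <<'E'
from h import *
import pickle
d=snap('wrist','w4.png');pickle.dump(d,open('w4.pkl','wb'));print(d['s']['eef_pos'])
im=cv2.imread('pics/w4.png')[120:360,160:480];cv2.imwrite('pics/w4b.png',cv2.convertScaleAbs(cv2.resize(im,(800,600)),alpha=1.1))
E
```

```text
clock: 23.18
eef_pos: [523.5, -262.4, 37.8]
tool_rot: [-3.14, -0.007, -3.07]
force: [0.2, 0.1, 0.6]
[ 523.50573802 -262.44470704   37.82759041]
```

View pics/w4b.png

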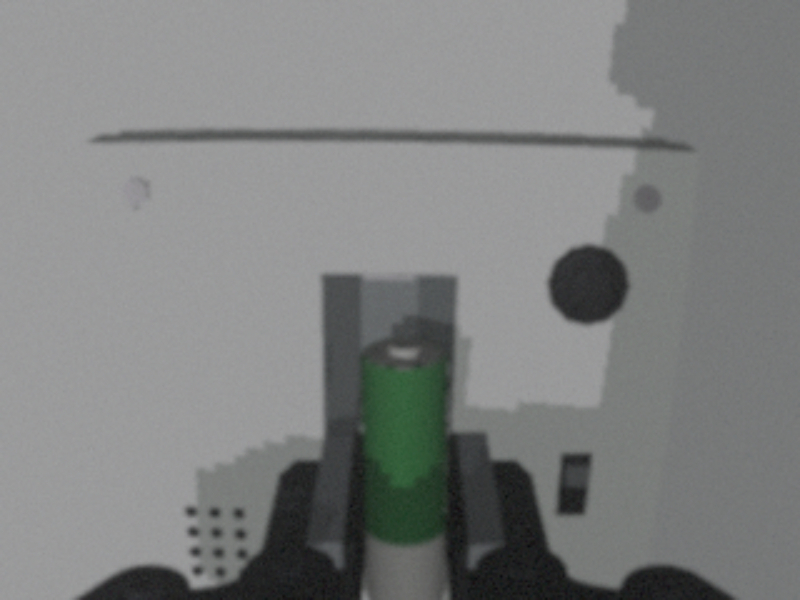

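```bash
python3 - <<'E'
from h import *
import pickle
d=pickle.load(open('w4.pkl','rb'))
P=lambda x,y,z:px(d,160+.4*x,120+.4*y,z)
print('bay',P(322,275,22),P(457,276,22)); 
z=d['s']['eef_pos'][2]+4
print('bat plus',P(403,352,z),P(404,342,z+8),P(404,368,z+8),'edge',P(92,140,22),P(692,148,22))
E
```

```text
bay [ 491.7 -280.    22. ] [ 490.2 -255.9   22. ]
bat plus [ 497.4 -265.    41.8] [ 492.5 -265.2   49.8] [ 496.8 -264.9   49.8] edge [ 469.4 -322.7   22. ] [ 463.3 -216.2   22. ]
```

```bash

python3 -m handwheel '[[[0,0,0],[0,-0.0025,0],1],[[0,0,0],[0,0,0.006],1],[[0,0,0],[0,0,0.004],1],[[0,0,0],[0,0,0],1],[[0,0,0],[0,0,0],1]]' | head -4
python3 -m handwheel '[[[0,0,0],[0,0,0.002],1],[[0,0,0],[0,0,0],1],[[0,0,0],[0,0,0],1]]' | head -4
```

```text
clock: 23.65
eef_pos: [523.3, -267.4, 28.0]
tool_rot: [-3.139, -0.007, -3.073]
force: [1.4, -0.6, -0.1]
clock: 23.9
eef_pos: [523.4, -267.2, 26.0]
tool_rot: [-3.139, -0.006, -3.073]
force: [0.3, 0.5, -0.3]
```

```bash

python3 -m handwheel '[[[0,0,0],[0,0.0015,0],1],[[0,0,0],[0,0,0.002],1],[[0,0,0],[0,0,0],1]]' | head -4
python3 -m handwheel '[[[0,0,0],[0,0,0],0.7],[[0,0,0],[0,0,0],0.7],[[0,0,0],[0,0,0],0.7],[[0,0,0],[0,0,0],0.7],[[0,0,0],[0,0,-0.02],0.7]]' | head -5
python3 -m handwheel '[[[0,0,0],[0,0,-0.03],0.7],[[0,0,0],[0,0,-0.03],0.7],[[0,0,0],[0,0,0],0.4],[[0,0,0],[0,0,0],0.4],[[0,0,0],[0,0,0],0.4]]' | head -5
python3 - <<'E'
from h import *
import pickle
d=snap('wrist','w5.png');pickle.dump(d,open('w5.pkl','wb'));print(d['s']['eef_pos'])
im=cv2.imread('pics/w5.png')[60:420,80:560];cv2.imwrite('pics/w5b.png',cv2.convertScaleAbs(cv2.resize(im,(800,600)),alpha=1.1))
E
```

```text
clock: 24.15
eef_pos: [523.2, -265.6, 23.8]
tool_rot: [-3.139, -0.007, -3.073]
force: [-0.2, 0.3, -0.9]
clock: 24.57
eef_pos: [521.1, -265.2, 41.4]
tool_rot: [-3.141, -0.012, -3.073]
force: [-0.2, 0.5, -0.1]
width: 25.9
clock: 24.98
eef_pos: [523.3, -265.8, 103.7]
tool_rot: [-3.138, -0.007, -3.073]
force: [0.4, -0.1, 0.4]
width: 51.0
[ 523.31423257 -265.77734765  103.72723716]
```

View pics/w5b.png

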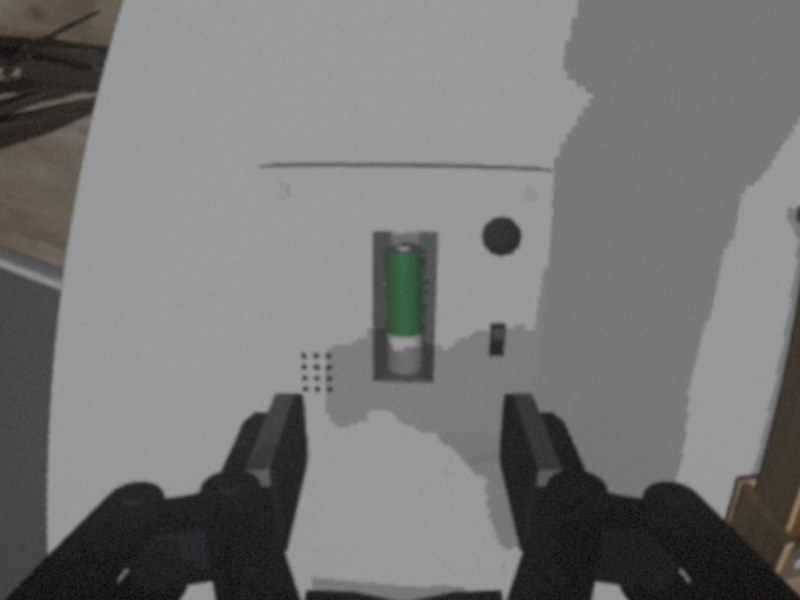

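The battery lies in the bay, green plus end towards the robot: it spans crop rows 246–375 and the bay 232–382, so it is centred. Next is shutting the drawer.

```bash

python3 -m handwheel '[[[0,0,-1.4],[0,0,0],0.4],[[0,0,0],[0.009,0.03,0],0.4],[[0,0,0],[0.009,0.036,0],0.4],[[0,0,0],[0.009,0.036,0],0.4],[[0,0,0],[0.009,0.036,0],0.4]]' |head -2
python3 -m handwheel '[[[0,0,0],[0.009,0.036,0],0.4],[[0,0,0],[0.009,0.036,0],0.4],[[0,0,0],[0.009,0.036,0],0.4],[[0,0,0],[0.007,0.03,0],0.4],[[0,0,0],[0,0.01,0],0.4]]' |head -2
python3 -m handwheel '[[[0,0,0],[0,0,0],0.4],[[0,0,0],[0,0,0],0.4]]' |head -3
```

```text
clock: 25.45
eef_pos: [473.7, -130.2, 102.9]
clock: 25.87
eef_pos: [425.0, 17.3, 103.4]
clock: 26.03
eef_pos: [427.5, 12.5, 103.3]
tool_rot: [-3.138, -0.007, -3.047]
```

```bash

python3 -m handwheel '[[[0,0,0],[0,0,0.03],0.4],[[0,0,0],[0,0,0.03],0.4],[[0,0,0],[0,0,0.02],0.4],[[0,0,0],[0,0,0.006],0.4],[[0,0,0],[0,0,0],0.4]]' |head -3
python3 -m handwheel '[[[0,0,0],[0,0,0],1],[[0,0,0],[0,0,0],1],[[0,0,0],[0,0,0],1],[[0,0,0],[0,0,0],1],[[0,0,0],[0,0,0],1]]'
python3 -m handwheel '[[[0,0,0],[-0.01,0,0],1],[[0,0,0],[-0.02,0,0],1],[[0,0,0],[-0.02,0,0],1],[[0,0,0],[-0.02,0,0],1],[[0,0,0],[-0.02,0,0],1]]' | sed -n '2p;4p'
python3 -m handwheel '[[[0,0,0],[-0.02,0,0],1],[[0,0,0],[-0.015,0,0],1],[[0,0,0],[-0.008,0,0],1],[[0,0,0],[-0.005,0,0],1],[[0,0,0],[0,0,0],1]]' |sed -n '2p;4p'
```

```text
clock: 26.45
eef_pos: [426.2, 10.2, 15.7]
tool_rot: [-3.137, -0.01, -3.051]
clock: 26.87
eef_pos: [427.7, 11.9, 18.4]
tool_rot: [-3.138, -0.005, -3.049]
force: [0.3, -0.5, 3.7]
width: 17.9
gripper_force: 58.9
eef_pos: [517.6, 20.8, 18.4]
force: [-1.9, -0.3, 7.3]
eef_pos: [566.9, 25.6, 18.3]
force: [0.6, -0.4, 9.1]
```

```bash

python3 -m handwheel '[[[0,0,0],[-0.002,0,0],1],[[0,0,0],[-0.002,0,0],1],[[0,0,0],[0,0,0],1],[[0,0,0],[0,0,0],1]]' |sed -n '2p;4p'
```

```text
eef_pos: [567.3, 25.7, 18.3]
force: [-5.3, 0.6, 14.5]
```

```bash

python3 -m handwheel '[[[0,0,0],[0,0,0],0.4],[[0,0,0],[0,0,0],0.4],[[0,0,0],[0,0,0],0.4],[[0,0,0],[0,0,-0.03],0.4],[[0,0,0],[0,0,-0.03],0.4]]' |head -2
python3 -m handwheel '[[[0,0,5.3],[0,0,-0.04],0],[[0,0,0],[0,0,-0.03],0],[[0,0,0],[0.01,0.03,0],0],[[0,0,0],[0.013,0.036,0],0],[[0,0,0],[0.013,0.036,0],0]]' |head -3
python3 -m handwheel '[[[0,0,0],[0.013,0.036,0],0],[[0,0,0],[0.013,0.036,0],0],[[0,0,0],[0.013,0.036,0],0],[[0,0,0],[0.013,0.036,0],0],[[0,0,0],[0.01,0.03,0],0]]' |head -3
python3 -m handwheel '[[[0,0,0],[0,0.013,0],0],[[0,0,0],[0,0,0],0],[[0,0,0],[0,0,0],0]]' |head -3
```

```text
clock: 28.45
eef_pos: [567.1, 25.6, 75.8]
clock: 28.87
eef_pos: [533.5, 128.0, 147.2]
tool_rot: [-3.138, -0.004, 3.138]
clock: 29.28
eef_pos: [469.4, 304.9, 146.6]
tool_rot: [-3.14, -0.006, -3.139]
clock: 29.53
eef_pos: [471.0, 314.8, 146.1]
tool_rot: [-3.137, -0.006, -3.14]
```

```bash

python3 -m handwheel '[[[0,0,0],[0.002,0,0.03],0],[[0,0,0],[0,0,0.04],0],[[0,0,0],[0,0,0.04],0],[[0,0,0],[0,0,0.02],0],[[0,0,0],[0,0,0],0]]' |head -4
python3 -m handwheel '[[[0,0,0],[0,0,0.004],0],[[0,0,0],[0,0,0],0],[[0,0,0],[0,0,0],0]]' |head -4
```

```text
clock: 29.95
eef_pos: [466.7, 309.1, 11.9]
tool_rot: [-3.131, -0.012, 3.139]
force: [0.6, -0.2, -0.2]
clock: 30.2
eef_pos: [469.5, 314.7, 13.9]
tool_rot: [-3.14, -0.004, 3.141]
force: [-0.5, 0.6, 0.0]
```

```bash

python3 -m handwheel '[[[0,0,0],[0,0,0.003],0],[[0,0,0],[0,0,0],1],[[0,0,0],[0,0,0],1],[[0,0,0],[0,0,0],1],[[0,0,0],[0,0,0],1]]'
python3 -m handwheel '[[[0,0,0],[0,0,-0.01],1],[[0,0,0],[0,0,-0.03],1],[[0,0,0],[0,0,-0.03],1],[[0,0,0],[0,-0.02,0],1],[[0,0,0],[0,-0.03,0],1]]' | head -2
python3 -m handwheel '[[[0,0,0],[0,-0.036,0],1],[[0,0,0],[0,-0.036,0],1],[[0,0,0],[0,-0.036,0],1],[[0,0,0],[0,-0.036,0],1],[[0,0,0],[0,-0.036,0],1]]' | head -2
python3 -m handwheel '[[[0,0,0],[0,-0.036,0],1],[[0,0,0],[0,-0.036,0],1],[[0,0,0],[0,-0.036,0],1],[[0,0,0],[0,-0.025,0],1],[[0,0,0],[0,-0.013,0],1]]' | head -2
python3 -m handwheel '[[[0,0,0],[0,0,0],1],[[0,0,0],[0,0,0],1]]'
```

```text
clock: 30.62
eef_pos: [468.7, 314.7, 10.7]
tool_rot: [-3.139, -0.005, -3.141]
force: [-0.6, -1.3, 5.6]
width: 66.6
gripper_force: 66.4
clock: 31.03
eef_pos: [469.6, 269.5, 82.7]
clock: 31.45
eef_pos: [468.7, 83.2, 81.0]
clock: 31.87
eef_pos: [468.2, -66.0, 81.1]
clock: 32.03
eef_pos: [469.1, -61.5, 81.2]
tool_rot: [-3.139, -0.005, 3.141]
force: [0.3, -0.3, -0.7]
width: 66.8
gripper_force: 67.4
```

```bash

python3 -m handwheel '[[[0,0,0],[0,0,0.03],1],[[0,0,0],[0,0,0.03],1],[[0,0,0],[0,0,0.01],1],[[0,0,0],[0,0,0],1],[[0,0,0],[0,0,0],1]]' | head -4
python3 -m handwheel '[[[0,0,0],[-0.001,0,0.002],1],[[0,0,0],[0,0,0.002],1],[[0,0,0],[0,0,0],1],[[0,0,0],[0,0,0],1]]' | head -4
```

```text
clock: 32.45
eef_pos: [468.7, -59.3, 10.8]
tool_rot: [-3.139, -0.006, -3.138]
force: [0.9, 0.4, -1.5]
clock: 32.78
eef_pos: [470.7, -60.6, 7.7]
tool_rot: [-3.139, -0.003, -3.14]
force: [-0.1, 1.6, 4.9]
```

```bash

python3 -m handwheel '[[[0,0,0],[0,0,0],0],[[0,0,0],[0,0,0],0],[[0,0,0],[0,0,0],0],[[0,0,0],[0,0,0],0],[[0,0,0],[0,0,-0.02],0]]' |head -2
python3 -m handwheel '[[[0,0,0],[0,0,-0.04],0],[[0,0,0],[0,0,-0.04],0],[[0,0,0],[0,0,-0.04],0.3],[[0,0,0],[-0.005,0.03,0],0.3],[[0,0,0],[-0.01,0.036,0],0.3]]' |head -2
python3 -m handwheel '[[[0,0,0],[-0.01,0.036,0],0.3],[[0,0,0],[-0.01,0.036,0],0.3],[[0,0,0],[-0.01,0.036,0],0.3],[[0,0,0],[-0.01,0.036,0],0.3],[[0,0,0],[-0.01,0.036,0],0.3]]' |head -2
python3 -m handwheel '[[[0,0,0],[-0.01,0.036,0],0.3],[[0,0,0],[-0.01,0.036,0],0.3],[[0,0,0],[-0.01,0.036,0],0.3],[[0,0,0],[-0.007,0.025,0],0.3],[[0,0,0],[0,0.012,0],0.3]]' |head -2
python3 -m handwheel '[[[0,0,0],[0,0,0],0.3],[[0,0,0],[0,0,0],0.3]]' | head -3
```

```text
clock: 33.2
eef_pos: [467.6, -61.5, 24.7]
clock: 33.62
eef_pos: [485.7, 0.7, 148.2]
clock: 34.03
eef_pos: [535.1, 186.4, 145.3]
clock: 34.45
eef_pos: [571.8, 334.8, 144.5]
clock: 34.62
eef_pos: [571.2, 329.0, 144.1]
tool_rot: [-3.136, -0.007, -3.14]
```

```bash

python3 -m handwheel '[[[0,0,0],[-0.001,0.001,0.03],0.3],[[0,0,0],[0,0,0.03],0.3],[[0,0,0],[0,0,0.03],0.3],[[0,0,0],[0,0,0.01],0.3],[[0,0,0],[0,0,0],0.3]]' |head -4
python3 -m handwheel '[[[0,0,0],[0,0,0],0.3],[[0,0,0],[0,0,0],1],[[0,0,0],[0,0,0],1],[[0,0,0],[0,0,0],1],[[0,0,0],[0,0,0],1]]'
```

```text
clock: 35.03
eef_pos: [571.0, 326.4, 41.9]
tool_rot: [-3.133, -0.011, 3.14]
force: [0.3, -0.6, 0.1]
clock: 35.45
eef_pos: [573.3, 331.2, 46.6]
tool_rot: [-3.139, -0.004, -3.141]
force: [0.7, -0.4, 6.8]
width: 23.9
gripper_force: 58.5
```

```bash

python3 -m handwheel '[[[0,0,0],[0,0,-0.01],1],[[0,0,0],[0,0,-0.03],1],[[0,0,0],[0,0,-0.03],1],[[0,0,0],[0.01,-0.02,0],1],[[0,0,0],[0.01,-0.03,0],1]]' | head -2
python3 -m handwheel '[[[0,0,0],[0.013,-0.036,0],1],[[0,0,0],[0.013,-0.036,0],1],[[0,0,0],[0.013,-0.036,0],1],[[0,0,0],[0.013,-0.036,0],1],[[0,0,0],[0.013,-0.036,0],1]]' | head -2
python3 -m handwheel '[[[0,0,0],[0.013,-0.036,0],1],[[0,0,0],[0.012,-0.03,0],1],[[0,0,0],[0,-0.014,0],1],[[0,0,0],[0,0,0],1],[[0,0,0],[0,0,0],1]]'
```

```text
clock: 35.87
eef_pos: [553.2, 285.9, 118.4]
clock: 36.28
eef_pos: [487.2, 99.5, 116.8]
clock: 36.7
eef_pos: [463.5, 20.5, 117.1]
tool_rot: [-3.138, -0.005, 3.14]
force: [-0.4, 0.3, -1.1]
width: 23.6
gripper_force: 58.8
```

```bash

python3 -m handwheel '[[[0,0,0],[0,0,0.03],1],[[0,0,0],[0,0,0.03],1],[[0,0,0],[0,0,0.01],1],[[0,0,0],[0,0,0],1],[[0,0,0],[0,0,0],1]]' | head -4
python3 -m handwheel '[[[0,0,0],[0,0,0.002],1],[[0,0,0],[0,0,0.002],1],[[0,0,0],[0,0,0],1],[[0,0,0],[0,0,0],1]]' | head -4
```

```text
clock: 37.12
eef_pos: [463.0, 22.7, 46.5]
tool_rot: [-3.139, -0.006, -3.138]
force: [-0.3, 0.1, -0.2]
clock: 37.45
eef_pos: [463.6, 21.5, 43.6]
tool_rot: [-3.139, -0.003, -3.141]
force: [-0.5, 1.5, 5.1]
```

```bash

python3 -m handwheel '[[[0,0,0],[0,0,0],0.4],[[0,0,0],[0,0,0],0.4],[[0,0,0],[0,0,0],0.4],[[0,0,0],[0,0,0],0.4],[[0,0,0],[0,0,-0.02],0.4]]' |head -2
python3 -m handwheel '[[[0,0,0],[0,0,-0.04],0.3],[[0,0,0],[0,0,-0.04],0.3],[[0,0,0],[0,0,-0.01],0.3],[[0,0,0],[-0.005,0.03,0],0.3],[[0,0,0],[-0.005,0.036,0],0.3]]' |head -2
python3 -m handwheel '[[[0,0,0],[-0.005,0.036,0],0.3],[[0,0,0],[-0.005,0.036,0],0.3],[[0,0,0],[-0.005,0.036,0],0.3],[[0,0,0],[-0.005,0.036,0],0.3],[[0,0,0],[-0.005,0.036,0],0.3]]' |head -2
python3 -m handwheel '[[[0,0,0],[-0.005,0.036,0],0.3],[[0,0,0],[-0.005,0.036,0],0.3],[[0,0,0],[-0.005,0.036,0],0.3],[[0,0,0],[-0.005,0.025,0],0.3],[[0,0,0],[0,0.01,0],0.3]]' |head -2
python3 -m handwheel '[[[0,0,0],[0,0,0],0.3],[[0,0,0],[0,0,0],0.3]]' | head -3
```

```text
clock: 37.87
eef_pos: [460.8, 20.3, 60.5]
clock: 38.28
eef_pos: [473.9, 83.9, 152.7]
clock: 38.7
eef_pos: [497.9, 268.3, 150.9]
clock: 39.12
eef_pos: [517.0, 414.8, 150.3]
clock: 39.28
eef_pos: [517.4, 408.7, 150.0]
tool_rot: [-3.136, -0.007, -3.141]
```

```bash

python3 -m handwheel '[[[0,0,0],[0,0.001,0.03],0.3],[[0,0,0],[0,0,0.04],0.3],[[0,0,0],[0,0,0.03],0.3],[[0,0,0],[0,0,0.025],0.3],[[0,0,0],[0,0,0],0.3]]' |head -4
python3 -m handwheel '[[[0,0,0],[0,0,0],0.3],[[0,0,0],[0,0,0],1],[[0,0,0],[0,0,0],1],[[0,0,0],[0,0,0],1],[[0,0,0],[0,0,0],1]]'
```

```text
clock: 39.7
eef_pos: [515.3, 403.9, 20.4]
tool_rot: [-3.129, -0.013, 3.14]
force: [-0.7, -1.0, -0.3]
clock: 40.12
eef_pos: [518.4, 410.6, 28.1]
tool_rot: [-3.139, -0.004, 3.141]
force: [-0.4, -1.8, 6.6]
width: 23.1
gripper_force: 59.8
```

```bash

python3 -m handwheel '[[[0,0,0],[0,0,-0.01],1],[[0,0,0],[0,0,-0.03],1],[[0,0,0],[0,0,-0.03],1],[[0,0,0],[0.01,-0.02,0],1],[[0,0,0],[0.01,-0.03,0],1]]' | head -4
python3 -m handwheel '[[[0,0,0],[0.006,-0.036,0],1],[[0,0,0],[0.006,-0.036,0],1],[[0,0,0],[0.006,-0.036,0],1],[[0,0,0],[0.006,-0.036,0],1],[[0,0,0],[0.006,-0.036,0],1]]' | head -2
python3 -m handwheel '[[[0,0,0],[0.006,-0.036,0],1],[[0,0,0],[0.004,-0.03,0],1],[[0,0,0],[0,-0.016,0],1],[[0,0,0],[0,0,0],1],[[0,0,0],[0,0,0],1]]'
```

```text
clock: 40.53
eef_pos: [498.0, 366.1, 99.9]
tool_rot: [3.136, -0.001, -3.138]
force: [0.9, -0.7, -3.4]
clock: 40.95
eef_pos: [467.6, 179.5, 98.0]
clock: 41.37
eef_pos: [458.4, 98.1, 98.1]
tool_rot: [-3.138, -0.004, 3.14]
force: [-0.1, 0.6, -2.1]
width: 22.7
gripper_force: 59.4
```

```bash

python3 -m handwheel '[[[0,0,0],[0,0,0.03],1],[[0,0,0],[0,0,0.03],1],[[0,0,0],[0,0,0.009],1],[[0,0,0],[0,0,0],1],[[0,0,0],[0,0,0],1]]' | head -4
python3 -m handwheel '[[[0,0,0],[0,0,0.002],1],[[0,0,0],[0,0,0.002],1],[[0,0,0],[0,0,0],1],[[0,0,0],[0,0,0],1]]' | head -4
```

```text
clock: 41.78
eef_pos: [457.5, 100.1, 28.7]
tool_rot: [-3.139, -0.006, -3.139]
force: [-0.1, -0.7, -2.2]
clock: 42.12
eef_pos: [458.4, 99.2, 25.1]
tool_rot: [-3.14, -0.004, -3.141]
force: [0.8, 0.3, 2.9]
```

Landed. I'll release, retreat to the first wrist-view pose, and compare with the first picture.

```bash

python3 -m handwheel '[[[0,0,0],[0,0,0],0.3],[[0,0,0],[0,0,0],0.3],[[0,0,0],[0,0,0],0.3],[[0,0,0],[0,0,0],0.3],[[0,0,0],[0,0,-0.02],0.3]]' |head -2
python3 -m handwheel '[[[0,0,0],[0,0,-0.04],0.3],[[0,0,0],[0,0,-0.04],0],[[0,0,0],[0,0,-0.04],0],[[0,0,0],[0,0,-0.04],0],[[0,0,0],[0,-0.035,-0.04],0]]' |head -2
python3 -m handwheel '[[[0,0,0],[-0.004,-0.035,-0.008],0],[[0,0,0],[0,0,0],0],[[0,0,0],[0,0,0],0]]' |head -3
python3 - <<'E'
from h import *
import pickle
d=snap('wrist','w6.png');pickle.dump(d,open('w6.pkl','wb'));print(d['s']['eef_pos'])
im=cv2.imread('pics/w6.png');cv2.imwrite('pics/w6b.png',cv2.convertScaleAbs(cv2.resize(im,(800,600)),alpha=1.4))
# top difference
t=ctrl.get_image('top')['pixels'];a=pickle.load(open('top.pkl','rb'))['pixels']
j=[cv2.resize(x[220:350,270:400,::-1],(390,390),interpolation=3) for x in (a,t)]
cv2.imwrite('pics/t1.png',cv2.convertScaleAbs(np.hstack(j),alpha=1.6))
E
```

```text
clock: 42.53
eef_pos: [455.7, 97.9, 42.4]
clock: 42.95
eef_pos: [459.3, 77.4, 239.3]
clock: 43.2
eef_pos: [463.0, 34.1, 244.0]
tool_rot: [-3.137, -0.005, 3.137]
[462.97828017  34.10489594 244.03649127]
```

View pics/w6b.png

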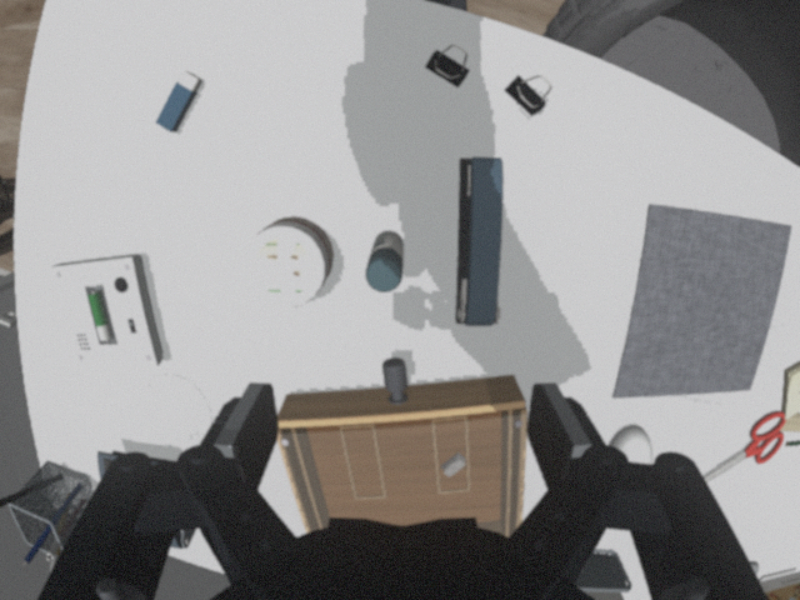

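```bash
python3 - <<'E'
from h import *
import pickle
d=pickle.load(open('w6.pkl','rb'))
P=lambda x,y,z:px(d,x/1.25,y/1.25,z)
for n,z,ps in [('stap',42,[(488,158),(481,323)]),('stapw',42,[(458,240),(504,240)]),('glue',96,[(384.5,273)]),('tin',43,[(295,262),(332,262),(295,221),(295,304)]),('boxf',64,[(526,404),(278,424)]),('knob',34,[(394,361),(398,401)])]:
    q=np.array([P(*p,z) for p in ps]);print(n,q[:,:2].tolist(),q.mean(0)[:2])
E
```

```text
stap [[388.6, 96.2], [518.9, 95.8]] [453.75  96.  ]
stapw [[451.1, 74.9], [450.8, 110.6]] [450.95  92.75]
glue [[461.9, 21.4]] [461.9  21.4]
tin [[467.3, -50.7], [467.7, -21.4], [435.1, -48.7], [501.9, -53.3]] [468.    -43.525]
boxf [[583.3, 134.9], [603.4, -74.1]] [593.35  30.4 ]
knob [[556.4, 25.1], [596.1, 28.2]] [576.25  26.65]
```

View pics/t1.png

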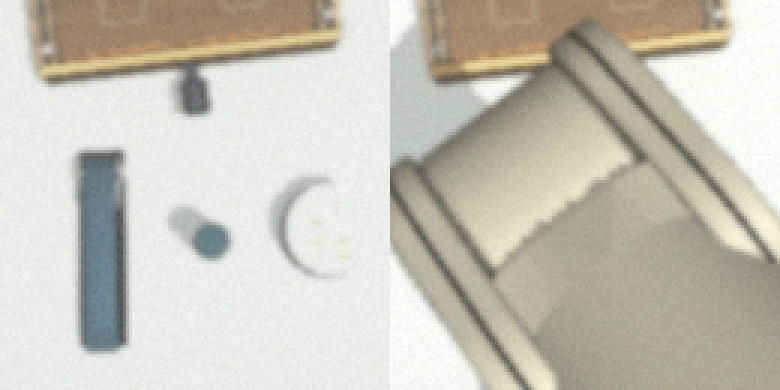

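The wrist view suggests the tin sits about 10 mm further +y than at first, and the glue stick about 3 mm. I'll move the arm aside and compare with the top camera.

```bash

python3 -m handwheel '[[[0,0,0],[0,0.03,0],0],[[0,0,0],[0,0.038,0],0],[[0,0,0],[0,0.038,0],0],[[0,0,0],[0,0.038,0],0],[[0,0,0],[0,0.038,0],0]]' |head -2
python3 -m handwheel '[[[0,0,0],[0,0.038,0],0],[[0,0,0],[0,0.038,0],0],[[0,0,0],[0,0.038,0],0],[[0,0,0],[0,0.038,0],0],[[0,0,0],[0,0.038,0],0]]' |head -2
python3 - <<'E'
from h import *
import pickle
t=ctrl.get_image('top')['pixels'];a=pickle.load(open('top.pkl','rb'))['pixels']
j=[cv2.resize(x[220:350,270:400,::-1],(390,390),interpolation=3) for x in (a,t)]
cv2.imwrite('pics/t2.png',cv2.convertScaleAbs(np.hstack(j),alpha=1.6))
E
```

```text
clock: 43.72
eef_pos: [461.1, 221.9, 242.4]
clock: 44.13
eef_pos: [460.3, 412.0, 241.3]
```

View pics/t2.png

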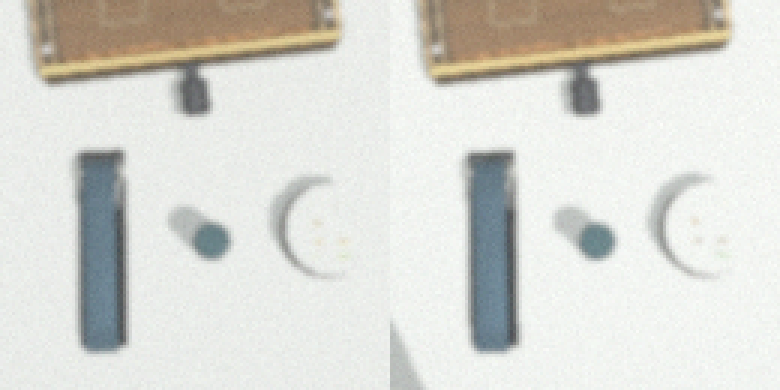

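The top-camera comparison puts the tin about 8 mm off and the glue stick about 2 mm. The stapler and knob are unchanged. All are within the 15 mm limit, so I'm handing in.

```bash

python3 -m handwheel '[[[0,0,0],[0,0,0],0],[[0,0,0],[0,0,0],0],[[0,0,0],[0,0,0],0],[[0,0,0],[0,0,0],0],[[0,0,0],[0,0,0],0]]' |head -2
python3 -c "
from cell import ctrl
print(ctrl.finish_job())"
```

```text
clock: 44.6
eef_pos: [463.0, 407.5, 242.4]
the job is handed in; nothing more can be done
None
```

I handed the job in at about 45 s, but no verdict came back: the battery is in the clock's bay with its plus end away from the spring, the drawer is pushed shut, and all three things are back upright, with the stapler as before, the glue stick about 2 mm off and the tin about 8 mm off by the top camera (limit 15 mm).

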